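# Sweep the picked beads through the sorting tray's gate

### The job

Empty the three red coin beads out of the sorting tray: push its sliding gate fully open by the black tab, sweep the red beads with closed fingers through the outlet so that they drop into the white cup standing under it, then push the gate fully shut again. The two black beads stay on the tray. Only push and sweep, gently: do not pinch, press hard on or lift anything, and leave the cup and the thread spool, pen and bracelet round the tray where they are.

Things in the scene. Friction and masses are not known exactly. Their poses are not given: they have to be found in the camera images.
- tray: fixed wooden bead-sorting tray on runners, 192 mm (its x) by 282 mm (its y); origin at the centre of its underside, on the table. The felt deck inside is 180 x 270 mm, its top 42 mm above the table; walls 6 mm thick stand 54 mm above the table. Outlet in the front (-x) wall; beside it, outside the wall, low aluminium keepers, 47 mm above the table, guide the gate
- outlet (a point): middle of the deck's edge in the outlet, at tray x = -96 mm, y = 0, 42 mm above the table. The outlet is an 80 mm wide gap in the front wall (tray y -40 to +40 mm); the deck ends here in a plain edge, and beads pushed over it drop into the cup
- gate (a joint): aluminium slide gate just outside the deck's edge that closes the outlet: 0 m = shut, 0.084 m = fully open, slid along the tray's +y; firm stops at both ends; about 1.5 N of friction, stays where it is left; may start up to 10 mm open. Its plate is 92 mm long and as high as the walls
- gate_tab (a point): centre of the black upright tab on the gate, by which it is pushed either way; 10 mm (tray x) by 16 mm (tray y), standing from 54 to 80 mm above the table; this point is 66.5 mm above the table, at tray x = -98.5 mm, and moves with the gate (tray y = the joint's value)
- red_1_center (a point): polished stone coin bead, deep red, a disc 24 mm across and 8 mm thick, lying flat on the tray's deck, about 12 g; the point is its centre, 4 mm above the deck
- red_2_center (a point): polished stone coin bead, deep red, a disc 24 mm across and 8 mm thick, lying flat on the tray's deck, about 12 g; the point is its centre, 4 mm above the deck
- red_3_center (a point): polished stone coin bead, deep red, a disc 24 mm across and 8 mm thick, lying flat on the tray's deck, about 12 g; the point is its centre, 4 mm above the deck
- black_1_center (a point): polished stone coin bead, black; stays on the tray, a disc 24 mm across and 8 mm thick, lying flat on the tray's deck, about 12 g; the point is its centre, 4 mm above the deck
- black_2_center (a point): polished stone coin bead, black; stays on the tray, a disc 24 mm across and 8 mm thick, lying flat on the tray's deck, about 12 g; the point is its centre, 4 mm above the deck
- cup: low white ceramic cup standing loose on the table under the outlet, 90 mm across, 30 mm high, wall 3 mm, 250 g; origin at the centre of its underside; its rim reaches some 20 mm under the tray's edge
- spool_blue: spool of blue thread standing on the table right of the tray, 51 mm across, 60 mm high, loose; origin at the centre of its underside
- red_pen: red marker pen lying on the table left of the tray, 131 mm long, 10 mm thick, loose; origin at the middle of its underside
- bracelet: bracelet of mixed beads lying on the table behind the tray, 68 mm across, 10 mm high, loose; origin at the centre of its underside

How it is judged:
On the way, in this order (a step that is already met when the one before it is completed fails the run):
1. the gate is pushed fully open (value of joint gate above 0.078 m), for 0.2 s.
2. the three red beads lie in the cup (horizontal distance between each of red_1_center, red_2_center, red_3_center and cup below 0.04 m and height (world z) of each of red_1_center, red_2_center, red_3_center below 0.034 m), for 0.2 s.
At the end, for the whole second after the job is handed in: all three red beads lie at rest in the cup (centre within 40 mm of the cup's axis and lower than 34 mm), both black beads lie at rest on the tray's deck behind the outlet, the gate is shut to within 5 mm, and the cup stands within 15 mm of where it was (all of step 2 and height (world z) of each of black_1_center, black_2_center above 0.04 m and x of each of black_1_center, black_2_center in the frame of tray above -0.09 m and value of joint gate below 0.005 m and distance of cup from where it was at the start of the episode below 0.015 m and linear speed of each of red_1, red_2, red_3, black_1, black_2 below 0.02 m/s); the robot touches nothing.
It fails at once if a bead is lifted (its centre more than 20 mm above the deck) (height (world z) of any of red_1_center, red_2_center, red_3_center, black_1_center, black_2_center above 0.062 m).
It fails at once if a bead is pinched or pressed hard (over 15 N from the fingers) (contact force between the fingers and red_1 above 15 N or contact force between the fingers and red_2 above 15 N or contact force between the fingers and red_3 above 15 N or contact force between the fingers and black_1 above 15 N or contact force between the fingers and black_2 above 15 N).
It fails at once if the gate is gripped or rammed (over 35 N) (contact force between the fingers and gate above 35 N).
It fails at once if the cup is pushed away (15 mm), tipped or lifted (distance of cup from where it was at the start of the episode above 0.015 m or angle between cup's own z axis and vertical above 0.25 rad).
It fails at once if the spool, pen or bracelet is disturbed (moved over 20 mm) (distance of any of spool_blue, red_pen, bracelet from where it was at the start of the episode above 0.02 m).
It also fails if it takes over 64 s, if anything falls off the work surface, if the arm or the gripper's body presses on something with over 40 N, if the wrist force passes 120 N, or if a joint passes its speed limit or range.

### The arm

A 7-joint arm with a two-finger parallel gripper is mounted at the origin on a cart in front of the work surface, level with it; the furniture and walls round the work are solid. World frame = base frame: x ahead of the robot, y to its left, z up, the work surface at z = 0. Lengths are in m, angles in rad, forces in N, time in s.
With the tool pointing down it reaches from about 0.425 to 0.875 m from the base axis. Payload 4.7 kg.
Tool frame: the origin (TCP) lies at the very end of the fingers, on their centre line; the grasp point (between the pads) lies 19 mm behind it; x points along the fingers, y is the direction in which the jaws open and shut, and the axes are right-handed (so a half turn about x gives the same grasp; the last joint's range is limited). The gripper opens to 87 mm and grips with 3 to 60 N. Pads are 19 mm wide; open, the fingers measure 117 mm over their backs; the gripper's body (75 mm by 190 mm) begins 51 mm behind the grasp point.
Start: joints at [-1.096, 0.321, -0.07, 1.45, 0.023, 1.371, -0.057], TCP at [0.289, 0.582, 0.223] pointing down, gripper open.
Joint ranges: [-2.86, 2.86], [-0.3, 2.09], [-1.38, 1.24], [0.06, 2.45], [-1.56, 4.7], [0.09, 2.05], [-2.69, 2.69]. Speed limits (rad/s): [2.57, 2.57, 3.14, 3.14, 3.14, 3.14, 3.14].

### API

Orientations are given as a rotation vector (axis times angle).
In Python, from bench import ctrl gives the robot as it stands.
- The arm moves only by the tool step_arm, never from a script. Its argument "increments" is one flat list of numbers, 6 for each row, row after row: the shift along the tool's x, y, z in cm, then the turn, a rotation vector about the tool's x, y, z in rad. In form: [tx, ty, tz, ax, ay, az, tx, ty, tz, ax, ay, az, ...]. A call has 1 to 12 rows; each row shifts and turns the commanded pose from where the row before left it, along the tool's axes as they then stand; what a row does not reach is not made up. A row lasts 1/8 s, in which the tool goes at most 62.5 mm and 10.7 degrees, less where a joint would pass 70% of its speed; a pose out of reach is approached as far as the arm can. A call with a gripper value outside its range is refused whole. "fingers" is the opening in per cent of the stroke, from 0 (shut) to 100 (fully open), set as the call begins (left out, the last holds). The fingers move at their own pace and stop on an object; "force" is the grip in N (left out, the last holds). Time passes only in rows, so rows that do not move let the fingers close. It gives the time, the measured TCP pose, the force and the opening at its end, in the units of the state.
- ctrl.get_state(): the state, without advancing time (a new reading comes with each control period).
- ctrl.get_image(name): name is "scene" or "top" or "wrist"; returns the picture (384x512x3 uint8, red, green, blue); there is no depth.
- ctrl.camera_params(name): a dict with "vertical_fov" (degrees; the focal length in pixels is half the picture's height over the tangent of half this angle, whatever the lens; pixels are square), "cx", "cy" (the principal point, pixels), "k1" (the pictures are not rectified: a ray, as slopes to the right and down, at radius r is drawn at 1 + k1 r^2 times it, then the intrinsics apply), "R" (3x3) and "t" (3): a world point X has camera coordinates R X + t. Camera axes: x right, y down, z forward; pixel columns grow to the right and rows downward; lengths in m; the calibration is good to about 2 mm. A picture is of the moment at which its call begins: read the wrist's pose just before it. camera_params takes no time and is no camera call; for the wrist camera it gives the pose at the moment of the call.
- ctrl.close_job(): hands the job in, once; it reports no verdict.
Trained networks look in the newest picture that a camera, given by its name, has taken for a name from the list of things; names that differ only in an ending like _2 or _b are one class to them, and where a whole thing is asked for, a point or a joint stands for the part that bears it (a point fixed in the world has none). Each returns a list of dicts, best first, with "score" (0 to 1); they miss things now and then, are a little off and sometimes report something else, mostly with a low value. They report only what shows in the picture. A call takes as long as a camera call.
- ctrl.search_frame(camera, name): "xyz" ([x, y, z] in m, in the coordinates of the camera as it stood for that picture, good to about 4 mm: the middle of the surface that is visible of it).
- ctrl.silhouettes(camera, name): "pixels" (384x512 bool, what is visible of it).
- ctrl.spot_point(camera, name): "xyz" ([x, y, z] in m, in the coordinates of the camera as it stood for that picture, good to about 4 mm: a listed point, or the origin of a listed thing).
The state is a dict: "time": time; "joint_positions": joint angles; "qd": joint speeds; "joint_torque": joint torques, N m; "position": TCP position; "tool_rot": TCP orientation; "ft_force": force on the tool from outside, world axes, zero at the start; "torque": the same for the moment, N m; "grip_width": opening from 0.0 (shut) to 1.0 (fully open).
Only numpy, scipy, OpenCV 4.12 (cv2) and the standard library are available. Lean on these libraries where they do the work, as an engineer would, in place of code of your own. Each camera call takes 0.05 s, during which the arm holds its last target.

## Working session

There is one attempt and no reset: what is moved stays moved. The work goes in short steps, Python scripts to look and compute and a tool call to move; the robot and the scene stay as the last step left them, time stands still between calls to the robot, and variables do not carry over. Pictures are saved under pics/ and viewed, and the job is handed in when it is done.

Besides the shell and the picture viewer there is one more tool, called after "Emit:" as a command line: name --argument value ..., lists and objects as JSON in quotes. step_arm: Moves the arm, as the interface text tells. Its arguments: {"type":"object","properties":{"increments":{"type":"array","items":{"type":"number"}},"fingers":{"type":"number"},"force":{"type":"number"}},"required":["increments"]}

```bash
ls; mkdir -p pics; python3 - <<'E'
from bench import ctrl
import cv2,numpy as np
s=ctrl.get_state();print(s['time'],s['position'],s['tool_rot'],s['grip_width'])
for n in ['top','scene']:
    im=ctrl.get_image(n);cv2.imwrite(f'pics/{n}0.png',im[:,:,::-1]);p=ctrl.camera_params(n);print(n,p)
for n in ['tray','outlet','gate_tab','red_1_center','black_1_center','cup','spool_blue','red_pen','bracelet']:
    p=ctrl.camera_params('top');R=np.array(p['R']);t=np.array(p['t'])
    for d in ctrl.spot_point('top',n): print(n,round(d['score'],2),np.round(R.T@(np.array(d['xyz'])-t),4))
print(ctrl.get_state()['time'])
E
```

```text
pics
0.0 [0.28884059 0.58165702 0.22145258] [ 0.35982059  1.54075661 -0.36282927] 1.0036528769212913
top {'vertical_fov': 43.785994741598, 'cx': 245.73368533076092, 'cy': 185.4195993606679, 'k1': -0.1681034797411622, 'R': array([[ 7.00662013e-03, -9.99403239e-01, -3.38241414e-02],
       [-9.80877268e-01, -2.89713258e-04, -1.94627085e-01],
       [ 1.94501140e-01,  3.45410095e-02, -9.80293948e-01]]), 't': array([0.08712169, 0.60211957, 0.90405997])}
scene {'vertical_fov': 46.83714636624393, 'cx': 258.8597411211628, 'cy': 186.35326370786848, 'k1': 0.059574681115126246, 'R': array([[ 0.88070602, -0.47364526,  0.00413144],
       [-0.36073916, -0.67636753, -0.64217927],
       [ 0.30695954,  0.56408078, -0.76654335]]), 't': array([-0.5035077 ,  0.29170624,  0.75057104])}
tray 0.58 [0.5549 0.0999 0.0033]
outlet 0.9 [0.4587 0.1079 0.0401]
outlet 0.23 [0.4616 0.1225 0.0687]
gate_tab 0.47 [0.4623 0.1198 0.068 ]
red_1_center 0.49 [0.5207 0.0178 0.0479]
black_1_center 0.52 [0.5739 0.1503 0.0513]
spool_blue 0.64 [ 0.5558 -0.105  -0.0019]
red_pen 0.47 [0.6161 0.3006 0.0026]
bracelet 0.84 [0.7127 0.1417 0.0025]
0.55
```

View pics/top0.png

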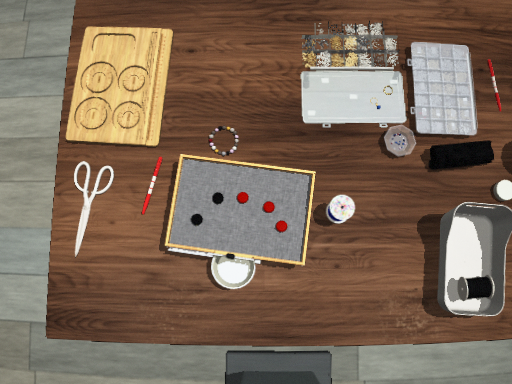

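View pics/scene0.png

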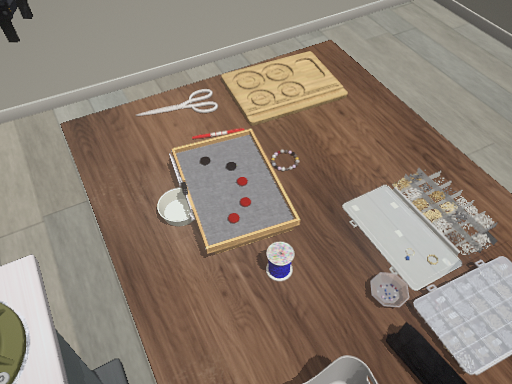

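The top view shows the tray with corners near (181,156), (315,173), (304,264) and (166,248). The reds are at (242,197), (268,207), (281,226), the blacks at (218,198), (197,219), the tab at (231,256) and the cup at (233,268). Next I'll fit the tray pose and locate the beads by pixel.

```bash
cat > h.py <<'E'
from bench import ctrl
import cv2,numpy as np
from scipy.optimize import least_squares
def K(p):
    f=192/np.tan(np.radians(p['vertical_fov']/2));return f
def ray2plane(p,uv,z):
    f=K(p);uv=np.atleast_2d(uv).astype(float)
    d=(uv-[p['cx'],p['cy']])/f
    s=d.copy()
    for _ in range(30): s=d/(1+p['k1']*(s**2).sum(1,keepdims=True))
    R=np.array(p['R']);t=np.array(p['t']);C=-R.T@t
    w=np.c_[s,np.ones(len(s))]@R
    return C+w*((z-C[2])/w[:,2])[:,None]
def proj(p,X):
    X=np.atleast_2d(X)@np.array(p['R']).T+np.array(p['t']);s=X[:,:2]/X[:,2:]
    return s*(1+p['k1']*(s**2).sum(1,keepdims=True))*K(p)+[p['cx'],p['cy']]
def toW(p,x): return np.array(p['R']).T@(np.array(x)-p['t'])
E
python3 - <<'E'
from h import *
p=ctrl.camera_params('top')
im=cv2.imread('pics/top0.png')
hsv=cv2.cvtColor(im,cv2.COLOR_BGR2HSV)
# tray corners (outer top)
# felt: low saturation region
roi=np.zeros(im.shape[:2],np.uint8);roi[150:270,160:320]=1
felt=((hsv[...,1]<40)&(hsv[...,2]>80)&(hsv[...,2]<190)&(roi>0)).astype(np.uint8)
felt=cv2.morphologyEx(felt,cv2.MORPH_CLOSE,np.ones((15,15)));felt=cv2.morphologyEx(felt,cv2.MORPH_OPEN,np.ones((9,9)))
n,l,st,c=cv2.connectedComponentsWithStats(felt);i=1+st[1:,4].argmax();print(st[i],c[i])
cnt=cv2.findContours((l==i).astype(np.uint8),0,1)[0][0]
r=cv2.minAreaRect(cnt);print(r,cv2.boxPoints(r))
q=cv2.approxPolyDP(cnt,6,True)[:,0];print(q); 
print(np.round(ray2plane(p,q,0.045),4))
big=cv2.resize(im[140:300,150:330],None,fx=4.4,fy=3.7*1.19/1,interpolation=cv2.INTER_CUBIC) if 0 else cv2.resize(im[145:295,155:325],None,fx=4,fy=4,interpolation=cv2.INTER_CUBIC)
cv2.imwrite('pics/crop0.png',big)
def blobs(m,z,mn):
    m=(m&(roi>0)).astype(np.uint8)
    n,l,st,c=cv2.connectedComponentsWithStats(m)
    for k in range(1,n):
        if st[k,4]>=mn: print(st[k],c[k].round(1),ray2plane(p,c[k],z).round(4))
h=hsv[...,0]
print('red');blobs(((h<8)|(h>172))&(hsv[...,1]>150)&(hsv[...,2]>60),0.048,20)
print('black');blobs(hsv[...,2]<50,0.048,20)
E
```

```text
[  170   152   139   113 12152] [238.59957209 212.24489796]
((239.64892578125, 209.9708251953125), (130.7227020263672, 112.518798828125), 7.35237979888916) [[167.6254  257.40326]
 [182.02457 145.80962]
 [311.67245 162.53839]
 [297.2733  274.13202]]
[[184 160]
 [170 250]
 [210 256]
 [211 263]
 [299 259]
 [307 175]
 [231 165]
 [230 152]
 [220 162]]
[[ 0.6591  0.2194  0.045 ]
 [ 0.4716  0.2424  0.045 ]
 [ 0.4604  0.1607  0.045 ]
 [ 0.4464  0.1584  0.045 ]
 [ 0.4552 -0.0176  0.045 ]
 [ 0.6268 -0.0361  0.045 ]
 [ 0.6481  0.1208  0.045 ]
 [ 0.676   0.1232  0.045 ]
 [ 0.6545  0.1438  0.045 ]]
red
[237 192  11  11  98] [242.2 197. ] [[0.5802 0.0968 0.048 ]]
[263 202  12  11  97] [268.4 206.8] [[0.5602 0.0436 0.048 ]]
[276 221  11  11  99] [281.1 225.9] [[0.5213 0.018  0.048 ]]
black
[213 193  10  11  93] [217.4 197.8] [[0.5784 0.1475 0.048 ]]
[191 214  11  11  97] [196.3 219.1] [[0.5346 0.1898 0.048 ]]
[227 254   7   5  29] [230.2 255.8] [[0.461  0.1198 0.048 ]]
```

View pics/crop0.png

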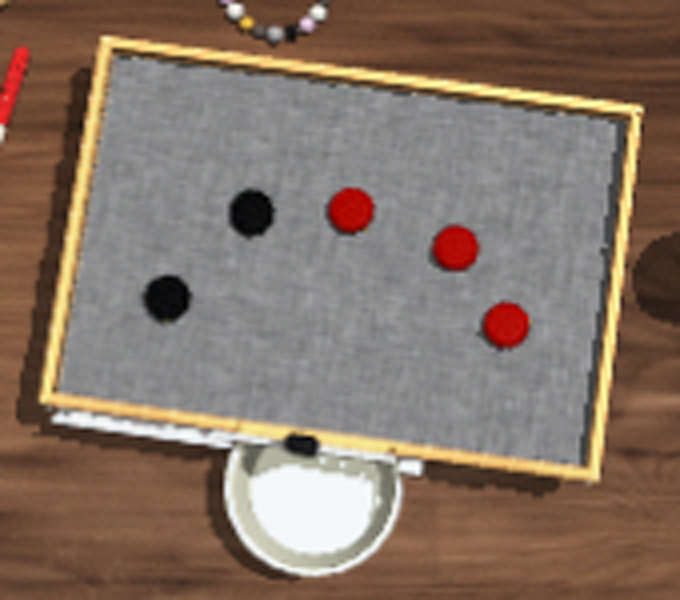

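```bash
python3 - <<'E'
from h import *
p=ctrl.camera_params('top')
c=np.array([(104,37),(643,105),(598,482),(40,404)])/4+[155-.375,145-.375]
W=ray2plane(p,c,0.054)
print(W.round(4), [np.linalg.norm(W[i]-W[(i+1)%4]).round(4) for i in range(4)])
L=np.array([[.096,.141],[.096,-.141],[-.096,-.141],[-.096,.141]])
def tf(x,q): 
    a=x[2];R=np.array([[np.cos(a),-np.sin(a)],[np.sin(a),np.cos(a)]]);return q@R.T+x[:2]
r=least_squares(lambda x:(np.c_[tf(x,L),np.full(4,.054)] and 0) if 0 else (proj(p,np.c_[tf(x,L),np.full(4,.054)])-c).ravel(),[.55,.1,0.1])
print(r.x,r.fun.round(2))
x=r.x;a=x[2];R=np.array([[np.cos(a),-np.sin(a)],[np.sin(a),np.cos(a)]])
B=dict(r1=(242.2,197,.048),r2=(268.4,206.8,.048),r3=(281.1,225.9,.048),b1=(217.4,197.8,.048),b2=(196.3,219.1,.048),tab=((302/4+154.6),(444/4+144.6),.072))
for k,(u,v,z) in B.items():
    w=ray2plane(p,(u,v),z)[0];print(k,w.round(4),((w[:2]-x[:2])@R).round(4))
print('outlet',tf(x,np.array([[-.096,0]])))
# cup rim
im=cv2.imread('pics/top0.png')
for z,u,v in [(.03,(223+402)/2,0)]: pass
e=np.array([[223,485],[402,490],[312,576],[240,545],[385,545]])/4+[154.6,144.6]
Wc=ray2plane(p,e,.03)[:,:2]
q=least_squares(lambda m:np.linalg.norm(Wc-m[:2],axis=1)-.045,[.44,.11]);print('cup',q.x,q.fun,((q.x-x[:2])@R))
ctrl.get_image('top')
for n in ['tray','cup','outlet','gate_tab']:
    for d in ctrl.spot_point('top',n):print(n,d['score'],toW(p,d['xyz']))
s=ctrl.get_state();from scipy.spatial.transform import Rotation as Ro
print(s['time'],Ro.from_rotvec(s['tool_rot']).as_matrix().round(3),s['position'],s['joint_positions'])
E
```

```text
[[ 0.6699  0.2255  0.054 ]
 [ 0.6335 -0.0526  0.054 ]
 [ 0.4427 -0.0269  0.054 ]
 [ 0.4797  0.2519  0.054 ]] [np.float64(0.2804), np.float64(0.1924), np.float64(0.2812), np.float64(0.1921)]
[ 0.55646635  0.09949217 -0.13267562] [-0.52 -0.16  0.19  0.23  0.34  0.04 -0.04 -0.14]
r1 [0.5803 0.0968 0.048 ] [0.0239 0.0005]
r2 [0.5602 0.0435 0.048 ] [ 0.0111 -0.055 ]
r3 [0.5213 0.018  0.048 ] [-0.0241 -0.0854]
b1 [0.5785 0.1475 0.048 ] [0.0155 0.0505]
b2 [0.5346 0.1897 0.048 ] [-0.0337  0.0865]
tab [0.4602 0.1184 0.072 ] [-0.098  0.006]
outlet [[0.46131005 0.11219169]]
cup [0.43932461 0.11572675] [ 0.00055718  0.00046426 -0.00143414  0.00114318  0.00125376] [-0.11825986  0.00059561]
tray 0.71 [0.55325414 0.10173874 0.0005944 ]
tray 0.67 [0.58010217 0.09539087 0.05180629]
cup 0.61 [0.43978621 0.11811561 0.00467076]
cup 0.39 [0.46094567 0.10893354 0.04088274]
outlet 0.72 [0.45851851 0.10865019 0.04283942]
gate_tab 0.56 [0.45877249 0.122283   0.06877072]
0.8 [[ 0.     0.445  0.896]
 [ 0.     0.896 -0.445]
 [-1.     0.     0.   ]] [0.28907498 0.58222744 0.22261182] [-1.09588321  0.32097962 -0.07011346  1.45047624  0.02260907  1.37077443
 -0.05687933]
```

```bash
cat >> h.py <<'E'
from scipy.spatial.transform import Rotation as Ro
T=np.array([.5565,.0995]);A=-.1327
RT=np.array([[np.cos(A),-np.sin(A)],[np.sin(A),np.cos(A)]])
def w2t(w): return (np.asarray(w)[:2]-T)@RT
def st():
    s=ctrl.get_state();M=Ro.from_rotvec(s['tool_rot']).as_matrix()
    print('t',round(s['time'],2),'tray mm',(w2t(s['position'])*1000).round(1),'z',round(s['position'][2]*1000,1),'yaw err',round(np.arctan2(M[1,2],M[0,2])-A,4),'tilt',M[2,1:].round(3),'F',np.round(s['ft_force'],1),'grip',round(s['grip_width'],2))
def beads(name='top',save=None):
    im=ctrl.get_image(name)[:,:,::-1].copy();p=ctrl.camera_params(name)
    if save: cv2.imwrite(save,cv2.resize(im[145:295,155:325],None,fx=4,fy=4,interpolation=cv2.INTER_CUBIC))
    hsv=cv2.cvtColor(im,cv2.COLOR_BGR2HSV);h=hsv[...,0]
    roi=np.zeros(h.shape,bool);roi[150:290,160:320]=1
    for nm,m in (('red',((h<8)|(h>172))&(hsv[...,1]>150)&(hsv[...,2]>60)),('black',hsv[...,2]<50)):
        n,l,stt,c=cv2.connectedComponentsWithStats((m&roi).astype(np.uint8))
        for k in range(1,n):
            if stt[k,4]>=12: print(nm,stt[k,4],c[k].round(1),(w2t(ray2plane(p,c[k],.048)[0])*1000).round(1))
E
python3 -c "
from h import *;st()"
```

```text
t 0.8 tray mm [-328.9  443.1] z 222.6 yaw err -0.3281 tilt [0. 0.] F [-0.  -0.8 -0.2] grip 1.0
```

Emit:
step_arm --increments '[0,0,0,-0.164,0,0,0,0,0,-0.164,0,0,0,-4.7,2.3,0,0,0,0,-4.7,2.3,0,0,0,0,-4.7,2.3,0,0,0,0,-4.7,2.3,0,0,0,0,-4.7,2.3,0,0,0,0,-4.7,2.3,0,0,0,0,-4.7,2.3,0,0,0,0,-4.7,2.3,0,0,0,0,-4.7,2.3,0,0,0,0,-4.7,2.3,0,0,0]' --fingers 0 --force 5

```text
time: 2.3
position: [0.4553, 0.0843, 0.223]
tool_rot: [0.105, 1.567, -0.104]
ft_force: [0.2, -0.3, -0.6]
grip_width: 0.003
```

```bash
python3 -c "
from h import *;st()"
```

```text
t 2.3 tray mm [-98.3 -28.5] z 223.0 yaw err 0.0 tilt [0.001 0.001] F [ 0.2 -0.3 -0.6] grip 0.0
```

Emit:
step_arm --increments '[5,0,0,0,0,0,5,0,0,0,0,0,5,0,0,0,0,0,1.1,0,0,0,0,0,0,0,0,0,0,0,0,1,0,0,0,0,0,0.5,0,0,0,0]'

```text
time: 3.18
position: [0.4584, 0.1021, 0.0634]
tool_rot: [0.105, 1.565, -0.102]
ft_force: [0.1, -2.0, 0.5]
grip_width: 0.005
```

```bash
python3 -c "
from h import *;st();beads(save='pics/c1.png')
cv2.imwrite('pics/w1.png',ctrl.get_image('wrist')[:,:,::-1])"
```

```text
t 3.17 tray mm [-97.6 -10.4] z 63.4 yaw err 0.0009 tilt [0.002 0.003] F [ 0.1 -2.   0.5] grip 0.0
red 20 [160.6 159.6] [ 79.6 181.1]
red 91 [242.2 196.7] [24.6  0.6]
red 97 [268.4 206.8] [ 11.1 -54.9]
red 99 [281.1 225.9] [-24.2 -85.4]
black 93 [217.4 197.8] [15.4 50.5]
black 12 [196.2 214.8] [-25.1  88.2]
black 20 [241.4 233.8] [-50.7  -8.5]
black 69 [264.1 243. ] [-62.7 -56. ]
black 71 [181.6 261.4] [-122.4  102.6]
```

View pics/w1.png

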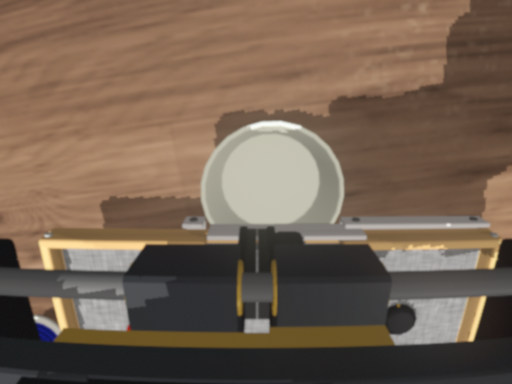

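Emit:
step_arm --increments '[0,1,0,0,0,0,0,1,0,0,0,0,0,1,0,0,0,0,0,1,0,0,0,0,0,1,0,0,0,0,0,1,0,0,0,0,0,0.7,0,0,0,0,0,0,0,0,0,0]'

```text
time: 4.28
position: [0.4653, 0.1682, 0.0614]
tool_rot: [0.104, 1.569, -0.103]
ft_force: [-0.2, 0.5, -0.7]
grip_width: 0.007
```

```bash
python3 -c "
from h import *;st()
cv2.imwrite('pics/w2.png',ctrl.get_image('wrist')[:,:,::-1])"
```

```text
t 4.28 tray mm [-99.4  56. ] z 61.4 yaw err 0.0009 tilt [ 0.    -0.001] F [-0.2  0.5 -0.7] grip 0.01
```

View pics/w2.png

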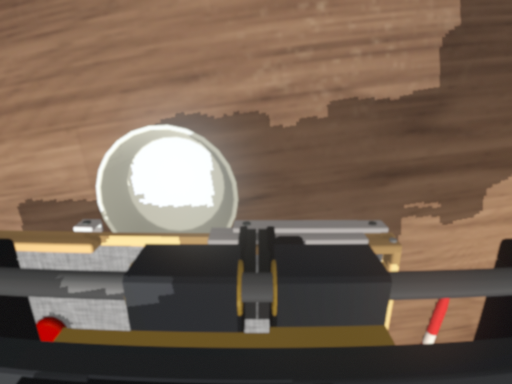

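The plate has moved with the finger, and its end sits at column 210 as before. I'll continue in small steps to the stop.

Emit:
step_arm --increments '[0,0.5,0,0,0,0,0,0.3,0,0,0,0,0,0,0,0,0,0]'

```text
time: 4.7
position: [0.4665, 0.1754, 0.0614]
tool_rot: [0.104, 1.569, -0.104]
ft_force: [-0.5, 0.1, 0.4]
grip_width: 0.004
```

Emit:
step_arm --increments '[0,0.3,0,0,0,0,0,0.1,0,0,0,0,0,0,0,0,0,0]'

```text
time: 5.08
position: [0.4671, 0.1788, 0.0615]
tool_rot: [0.104, 1.569, -0.105]
ft_force: [-1.9, -2.3, 1.1]
grip_width: 0.004
```

```bash
python3 -c "
from h import *;st()
cv2.imwrite('pics/w3.png',ctrl.get_image('wrist')[:,:,::-1])"
```

```text
t 5.08 tray mm [-99.1  66.7] z 61.5 yaw err -0.0002 tilt [-0.001 -0.   ] F [-1.9 -2.3  1.1] grip 0.0
```

Emit:
step_arm --increments '[0,0.2,0,0,0,0,0,0,0,0,0,0]'

```text
time: 5.38
position: [0.467, 0.1789, 0.0615]
tool_rot: [0.103, 1.57, -0.108]
ft_force: [-2.8, -6.9, 1.7]
grip_width: 0.004
```

Emit:
step_arm --increments '[0,0.2,0,0,0,0,0,0,0,0,0,0]'

```text
time: 5.62
position: [0.467, 0.179, 0.0614]
tool_rot: [0.101, 1.571, -0.11]
ft_force: [-4.3, -10.6, 6.4]
grip_width: 0.004
```

```bash
python3 -c "
from h import *;st();beads(save='pics/c3.png')
cv2.imwrite('pics/w3.png',ctrl.get_image('wrist')[:,:,::-1])"
```

```text
t 5.62 tray mm [-99.2  66.9] z 61.4 yaw err -0.0021 tilt [-0.006 -0.002] F [ -4.3 -10.6   6.4] grip 0.0
red 20 [160.6 159.6] [ 79.6 181.1]
red 98 [242.2 197. ] [23.8  0.5]
red 97 [268.4 206.8] [ 11.1 -54.9]
red 99 [281.1 225.9] [-24.2 -85.4]
black 92 [217.4 197.9] [15.3 50.4]
black 272 [194.2 220.8] [-37.7  90.2]
black 622 [212.  247.8] [-86.6  46.1]
```

View pics/w3.png

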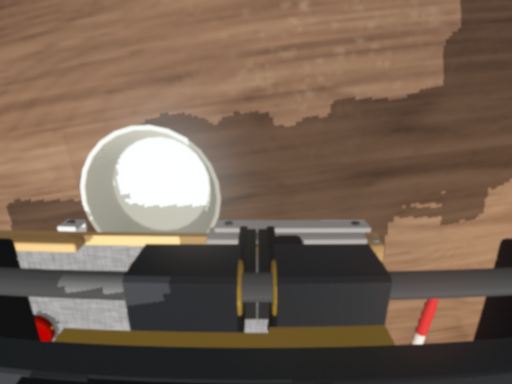

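The gate is at its stop: the finger held at y=66.9 mm while the force rose to about 10 N, giving a finger half-width of about 9 mm. I'll back off, lift and go behind red 1.

Emit:
step_arm --increments '[0,-1,0,0,0,0,-4,0,0,0,0,0,0,-2,5,0,0,0,0,-2,5,0,0,0,0,-2,5,0,0,0,0,0,0,0,0,0,0,0,0,0,0,0]'

```text
time: 6.6
position: [0.607, 0.0947, 0.1013]
tool_rot: [0.105, 1.569, -0.103]
ft_force: [-0.8, 0.0, -1.6]
grip_width: 0.001
```

```bash
python3 -c "
from h import *;st();beads(save='pics/c4.png')"
```

```text
t 6.6 tray mm [50.7  1.9] z 101.3 yaw err 0.0002 tilt [ 0.001 -0.   ] F [-0.8  0.  -1.6] grip 0.0
red 20 [160.6 159.6] [ 79.6 181.1]
red 75 [282.3 225.7] [-23.5 -87.7]
black 342 [189.9 172.6] [ 60.1 115. ]
black 43 [282.3 192.3] [ 44.4 -79.1]
black 13 [195.3 208.2] [-11.8  92.1]
black 51 [194.1 219.3] [-34.7  91. ]
black 17 [196.1 234.9] [-65.5  82. ]
black 64 [196.2 269.5] [-134.1   70.9]
black 32 [190.6 250.1] [-97.4  88.2]
```

View pics/c4.png

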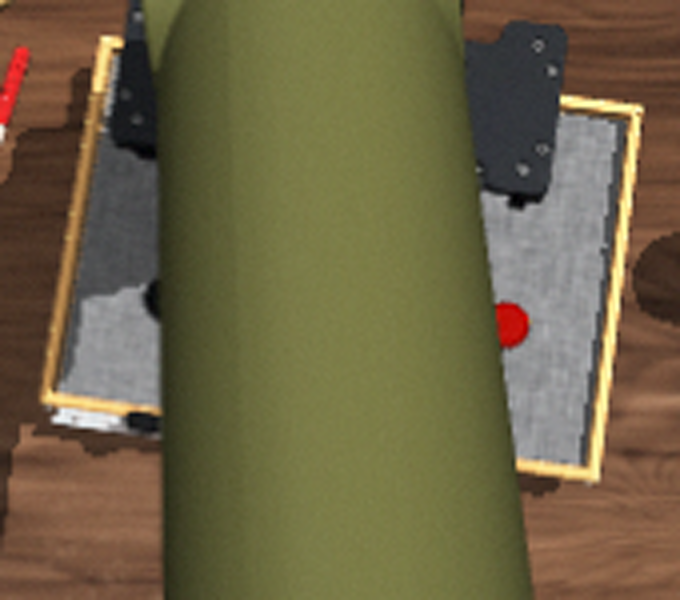

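Emit:
step_arm --increments '[4,-0.15,0,0,0,0,1.6,0,0,0,0,0,0,0,0,0,0,0,0,0,-0.7,0,0,0,0,0,-1,0,0,0,0,0,-1,0,0,0,0,0,-1,0,0,0,0,0,-1,0,0,0,0,0,-1,0,0,0,0,0,-1,0,0,0,0,0,0,0,0,0]'

```text
time: 8.02
position: [0.5397, 0.1015, 0.0455]
tool_rot: [0.104, 1.569, -0.104]
ft_force: [0.6, 0.3, -0.1]
grip_width: 0.003
```

```bash
python3 -c "
from h import *;st()
cv2.imwrite('pics/w5.png',ctrl.get_image('wrist')[:,:,::-1]);cv2.imwrite('pics/s5.png',ctrl.get_image('scene')[90:270,120:320,::-1].repeat(3,0).repeat(3,1))"
```

```text
t 8.03 tray mm [-16.9  -0.3] z 45.5 yaw err 0.0005 tilt [ 0.    -0.001] F [ 0.6  0.3 -0.1] grip 0.0
```

View pics/w5.png

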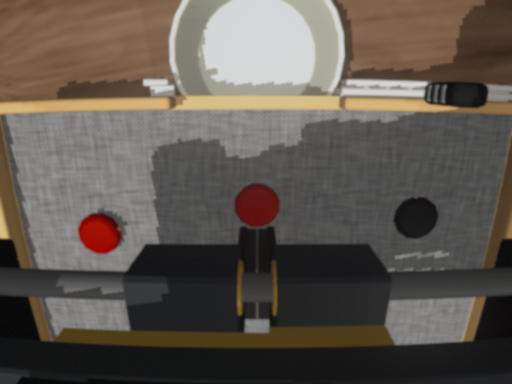

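View pics/s5.png

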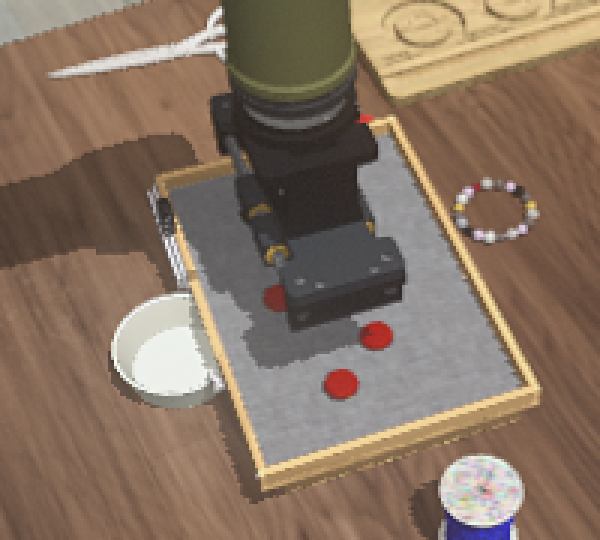

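The wrist view shows the bead centred ahead of the fingers at (257,205), with the outlet clear between columns 172 and 340. Pushing on.

Emit:
step_arm --increments '[0,0,-1,0,0,0,0,0,-1,0,0,0,0,0,-1,0,0,0,0,0,-1,0,0,0,0,0,-0.8,0,0,0,0,0,-0.7,0,0,0,0,0,-0.7,0,0,0,0,0,-0.6,0,0,0,0,0,0,0,0,0,0,0,0,0,0,0]'

```text
time: 9.38
position: [0.4735, 0.1102, 0.0457]
tool_rot: [0.104, 1.568, -0.104]
ft_force: [0.9, 0.1, 0.5]
grip_width: 0.005
```

```bash
python3 -c "
from h import *;st()
cv2.imwrite('pics/w6.png',ctrl.get_image('wrist')[:,:,::-1])"
```

```text
t 9.38 tray mm [-83.7  -0.4] z 45.7 yaw err -0.0002 tilt [0. 0.] F [0.9 0.1 0.5] grip 0.01
```

View pics/w6.png

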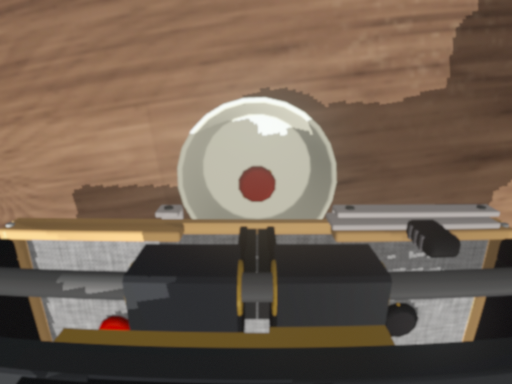

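Red 1 lies in the cup at (257,183). Next is red 2: lift and go to its -y side.

Emit:
step_arm --increments '[-5,0,0,0,0,0,0,-4.1,4.7,0,0,0,0,-4.1,4.7,0,0,0,0,0,0,0,0,0,5,0,0,0,0,0,0,0,0,0,0,0]'

```text
time: 10.18
position: [0.5545, 0.0169, 0.0441]
tool_rot: [0.104, 1.571, -0.105]
ft_force: [-0.9, 0.5, 0.3]
grip_width: 0.006
```

```bash
python3 -c "
from h import *;st()
cv2.imwrite('pics/w7.png',ctrl.get_image('wrist')[:,:,::-1]);cv2.imwrite('pics/s7.png',ctrl.get_image('scene')[90:270,120:320,::-1].repeat(3,0).repeat(3,1))"
```

```text
t 10.18 tray mm [  8.9 -82.1] z 44.1 yaw err 0.0002 tilt [-0.001 -0.003] F [-0.9  0.5  0.3] grip 0.01
```

View pics/s7.png

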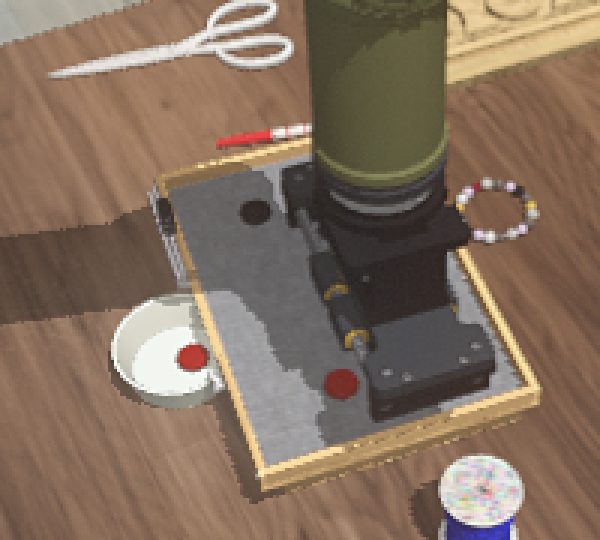

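Emit:
step_arm --increments '[0,0,0.2,0,0,0,0,0.8,0,0,0,0,0,0.8,0,0,0,0,0,0.8,0,0,0,0,0,0.8,0,0,0,0,0,0.8,0,0,0,0,0,0.7,0,0,0,0,0,0.5,0,0,0,0,0,0,0,0,0,0]'

```text
time: 11.4
position: [0.5643, 0.0683, 0.0455]
tool_rot: [0.104, 1.568, -0.104]
ft_force: [-1.1, -0.5, -0.3]
grip_width: 0.004
```

Emit:
step_arm --increments '[0,-1,0,0,0,0,0,0,1.4,0,0,0,0,0,1.8,0,0,0,0,0,0,0,0,0]'

```text
time: 11.9
position: [0.5965, 0.0526, 0.0457]
tool_rot: [0.105, 1.567, -0.106]
ft_force: [-0.7, -0.8, 0.1]
grip_width: 0.008
```

```bash
python3 -c "
from h import *;st()
p=ctrl.camera_params('wrist');im=ctrl.get_image('wrist');p2=ctrl.camera_params('wrist')
im=im[:,:,::-1].copy();cv2.imwrite('pics/w8.png',im)
hsv=cv2.cvtColor(im,cv2.COLOR_BGR2HSV);h=hsv[...,0]
n,l,s,c=cv2.connectedComponentsWithStats((((h<8)|(h>172))&(hsv[...,1]>150)&(hsv[...,2]>50)).astype(np.uint8))
for k in range(1,n):
  if s[k,4]>60: print(s[k],c[k].round(1),(w2t(ray2plane(p,c[k],.049)[0])*1000).round(1))
"
```

```text
t 11.9 tray mm [ 45.9 -41.2] z 45.7 yaw err -0.0015 tilt [-0.     0.002] F [-0.7 -0.8  0.1] grip 0.01
[ 140   92   47   47 1670] [162.9 115.1] [-23.2 -85.6]
[ 299  167   44   43 1440] [320.4 187.8] [13.1 -8.7]
```

View pics/w8.png

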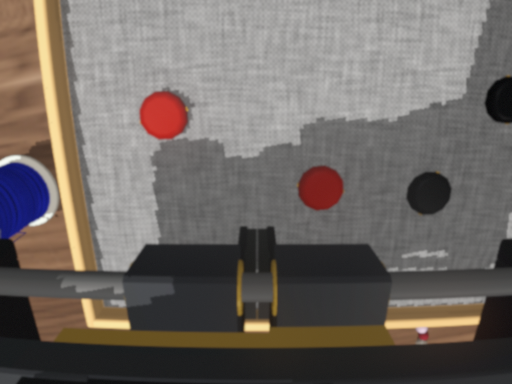

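Red 2 is now at tray (13,-9) mm, opposite the outlet, and red 3 and the blacks haven't moved. I'll line up behind red 2 and push it out.

Emit:
step_arm --increments '[0,1.6,0,0,0,0,0,1.6,0,0,0,0,0,0,0,0,0,0,0,0,-1,0,0,0,0,0,-1,0,0,0,0,0,-1,0,0,0,0,0,-1,0,0,0,0,0,-1,0,0,0,0,0,-1,0,0,0,0,0,-1,0,0,0,0,0,0,0,0,0]'

```text
time: 13.32
position: [0.5288, 0.0949, 0.0456]
tool_rot: [0.104, 1.569, -0.104]
ft_force: [0.0, 0.1, 0.2]
grip_width: 0.005
```

```bash
cat >> h.py <<'E'
def wr(save):
    p=ctrl.camera_params('wrist');im=ctrl.get_image('wrist')[:,:,::-1].copy();cv2.imwrite(save,im)
    hsv=cv2.cvtColor(im,cv2.COLOR_BGR2HSV);h=hsv[...,0]
    n,l,s,c=cv2.connectedComponentsWithStats((((h<8)|(h>172))&(hsv[...,1]>150)&(hsv[...,2]>50)).astype(np.uint8))
    for k in range(1,n):
        if s[k,4]>60: print(s[k],c[k].round(1),(w2t(ray2plane(p,c[k],.049)[0])*1000).round(1))
E
python3 -c "
from h import *;st();wr('pics/w9.png')"
```

```text
t 13.32 tray mm [-26.8  -8.3] z 45.6 yaw err 0.0005 tilt [ 0. -0.] F [0.  0.1 0.2] grip 0.01
[254  84  33  21 540] [269.4  93.9] [-105.4   -2.2]
[ 235  185   44   41 1407] [256.6 205.2] [-50.3  -8.1]
[  96  231   42   38 1212] [115.8 249.9] [-24.2 -84.8]
```

View pics/w9.png

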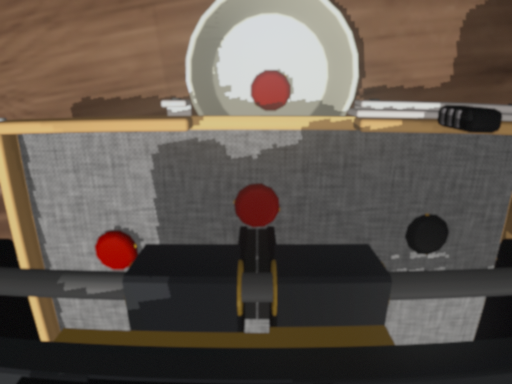

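Emit:
step_arm --increments '[0,0,-1,0,0,0,0,0,-1,0,0,0,0,0,-1,0,0,0,0,0,-0.7,0,0,0,0,0,-0.7,0,0,0,0,0,-0.7,0,0,0,0,0,-0.7,0,0,0,0,0,0,0,0,0,0,0,0,0,0,0]'

```text
time: 14.5
position: [0.4724, 0.1023, 0.0457]
tool_rot: [0.104, 1.568, -0.104]
ft_force: [0.2, 0.6, -0.2]
grip_width: 0.001
```

```bash
python3 -c "
from h import *;st();wr('pics/w10.png')"
```

```text
t 14.5 tray mm [-83.7  -8.4] z 45.7 yaw err -0.0001 tilt [0.    0.001] F [ 0.2  0.6 -0.2] grip 0.0
[255 179  31  21 479] [270.1 189.2] [-115.8   -1.4]
[112 317  19  13 176] [121.8 324.2] [-31.1 -88.8]
```

View pics/w10.png

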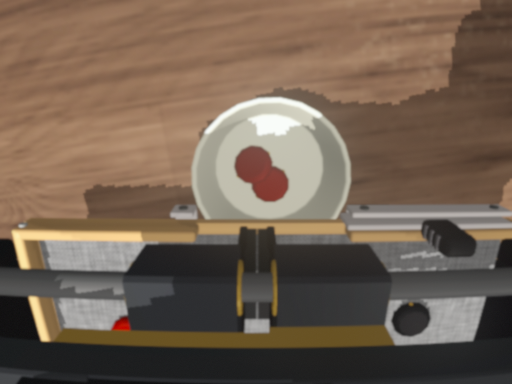

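Two reds are in the cup, at (253,164) and (270,184). Red 3 is still at tray (-24,-85) mm. Going to its -y side.

Emit:
step_arm --increments '[-5,0,0,0,0,0,0,-5.2,3,0,0,0,0,-5.2,3,0,0,0,0,0,0,0,0,0,5,0,0,0,0,0,0,0,0,0,0,0]'

```text
time: 15.3
position: [0.5169, -0.0083, 0.0441]
tool_rot: [0.103, 1.571, -0.105]
ft_force: [-0.3, 0.1, 1.0]
grip_width: 0.004
```

```bash
python3 -c "
from h import *;st()"
```

```text
t 15.3 tray mm [ -25.  -112.1] z 44.1 yaw err 0.0002 tilt [-0.001 -0.003] F [-0.3  0.1  1. ] grip 0.0
```

Emit:
step_arm --increments '[0,0.8,0.1,0,0,0,0,0.8,0,0,0,0,0,0.8,0,0,0,0,0,0.9,0,0,0,0,0,0.9,0,0,0,0,0,0.9,0,0,0,0,0,0.9,0,0,0,0,0,0.9,0,0,0,0,0,0.8,0,0,0,0,0,0.5,0,0,0,0,0,0,0,0,0,0]'

```text
time: 16.68
position: [0.5297, 0.0729, 0.0455]
tool_rot: [0.104, 1.568, -0.104]
ft_force: [0.1, 0.6, -0.3]
grip_width: 0.007
```

Emit:
step_arm --increments '[0,-1,0,0,0,0,0,0,1.5,0,0,0,0,0,1.8,0,0,0,0,0,0,0,0,0]'

```text
time: 17.18
position: [0.5629, 0.0572, 0.0458]
tool_rot: [0.105, 1.567, -0.106]
ft_force: [-0.2, -0.0, -0.1]
grip_width: 0.008
```

```bash
python3 -c "
from h import *;st();wr('pics/w11.png')"
```

```text
t 17.18 tray mm [ 12.  -41.1] z 45.8 yaw err -0.0016 tilt [-0.     0.002] F [-0.2 -0.  -0.1] grip 0.01
[ 295    0   54   32 1210] [326.5  14.6] [-101.4   -9.7]
[ 299  165   44   42 1439] [320.3 185.7] [-21.9  -8.7]
```

View pics/w11.png

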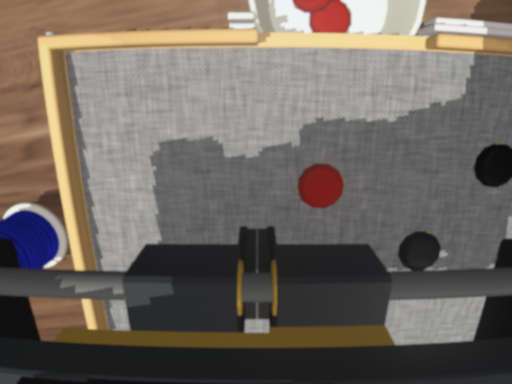

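Emit:
step_arm --increments '[0,1.6,0,0,0,0,0,1.6,0,0,0,0,0,0,0,0,0,0,0,0,-0.9,0,0,0,0,0,-1,0,0,0,0,0,-1,0,0,0,0,0,-1,0,0,0,0,0,-1,0,0,0,0,0,-1,0,0,0,0,0,0,0,0,0]'

```text
time: 18.48
position: [0.506, 0.0979, 0.0455]
tool_rot: [0.104, 1.569, -0.104]
ft_force: [-0.5, -0.6, 0.4]
grip_width: 0.006
```

```bash
python3 -c "
from h import *;st();wr('pics/w12.png')"
```

```text
t 18.48 tray mm [-49.8  -8.3] z 45.5 yaw err 0.0005 tilt [ 0. -0.] F [-0.5 -0.6  0.4] grip 0.01
[239 118  22   8 111] [250.1 121.1] [-115.8  -11.2]
[253 122  32  19 424] [268.4 131.1] [-111.    -2.5]
[ 235  185   44   41 1396] [256.6 205.1] [-73.4  -8.1]
```

Emit:
step_arm --increments '[0,0,-0.8,0,0,0,0,0,-0.7,0,0,0,0,0,-0.7,0,0,0,0,0,-0.7,0,0,0,0,0,-0.5,0,0,0,0,0,0,0,0,0,0,0,0,0,0,0]'

```text
time: 19.4
position: [0.4734, 0.1021, 0.0457]
tool_rot: [0.104, 1.568, -0.104]
ft_force: [-0.1, 0.4, 0.2]
grip_width: 0.01
```

```bash
python3 -c "
from h import *;st();wr('pics/w13.png')"
```

```text
t 19.4 tray mm [-82.8  -8.4] z 45.7 yaw err -0.0001 tilt [0. 0.] F [-0.1  0.4  0.2] grip 0.01
[245 170  41  29 701] [267.8 184.7] [-117.2   -2.5]
[226 173  26  23 299] [239.1 184.8] [-117.1  -17. ]
```

View pics/w13.png

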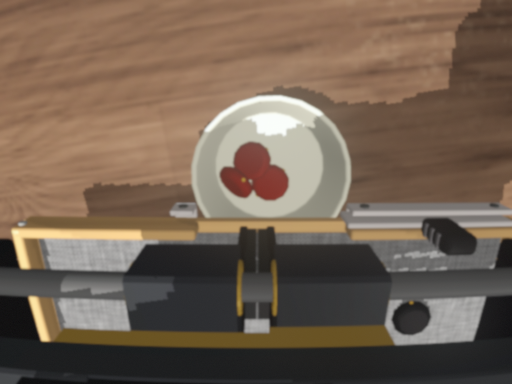

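All three reds are in the cup, grouped around (250,175). Lifting over and going to the +y side of the tab.

Emit:
step_arm --increments '[-6,0,0,0,0,0,0,5,-0.8,0,0,0,0,5,-0.8,0,0,0,0,2.1,0,0,0,0,0,0,0,0,0,0,4.4,0,0,0,0,0,0,0,0,0,0,0]'

```text
time: 20.32
position: [0.4711, 0.2204, 0.0588]
tool_rot: [0.102, 1.574, -0.111]
ft_force: [-0.6, -0.1, 0.2]
grip_width: 0.007
```

```bash
python3 -c "
from h import *;st();wr('pics/w14.png')"
```

```text
t 20.32 tray mm [-100.7  108.5] z 58.8 yaw err -0.0029 tilt [-0.006 -0.005] F [-0.6 -0.1  0.2] grip 0.01
[  53  169   64   48 1603] [ 86.9 195.6] [-125.    12.9]
```

View pics/w14.png

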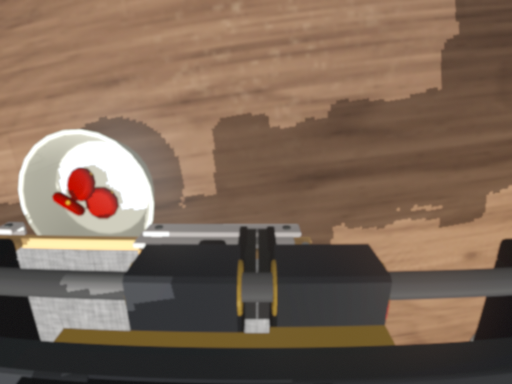

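Emit:
step_arm --increments '[-0.2,0,0.1,0,0,0,0,-0.5,0,0,0,0,0,-0.7,0,0,0,0,0,-1,0,0,0,0,0,-1,0,0,0,0,0,-1,0,0,0,0,0,-1,0,0,0,0,0,-1,0,0,0,0,0,-1,0,0,0,0,0,-0.8,0,0,0,0,0,0,0,0,0,0]'

```text
time: 21.75
position: [0.4632, 0.1435, 0.0633]
tool_rot: [0.104, 1.569, -0.106]
ft_force: [0.1, 0.2, 0.0]
grip_width: 0.007
```

```bash
python3 -c "
from h import *;st();wr('pics/w15.png')"
```

```text
t 21.75 tray mm [-98.3  31.3] z 63.3 yaw err -0.0013 tilt [-0.001 -0.001] F [0.1 0.2 0. ] grip 0.01
[180 173  45  39 595] [199.4 191. ] [-123.9   -0.6]
[166 189  27  19 278] [178.5 198.3] [-119.6  -12.8]
[454 297  22  33 397] [464.7 312.8] [-37.9 171.8]
```

View pics/w15.png

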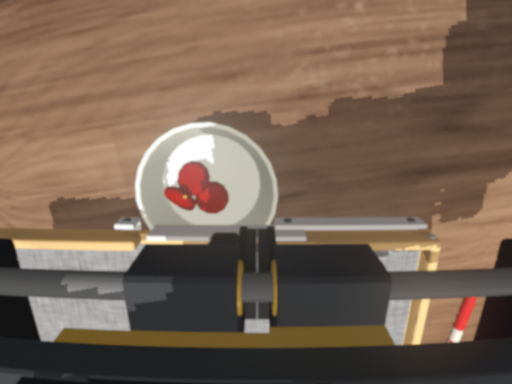

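Emit:
step_arm --increments '[0,-0.6,0,0,0,0,0,-0.5,0,0,0,0,0,0,0,0,0,0]'

```text
time: 22.18
position: [0.462, 0.1332, 0.0634]
tool_rot: [0.104, 1.569, -0.105]
ft_force: [0.3, 0.8, 0.6]
grip_width: 0.009
```

Emit:
step_arm --increments '[0,-0.3,0,0,0,0,0,-0.1,0,0,0,0,0,0,0,0,0,0]'

```text
time: 22.55
position: [0.4617, 0.1298, 0.0636]
tool_rot: [0.104, 1.568, -0.104]
ft_force: [0.6, 0.7, -0.8]
grip_width: 0.004
```

```bash
python3 -c "
from h import *;st()"
```

```text
t 22.55 tray mm [-98.   17.5] z 63.6 yaw err -0.0 tilt [-0.  0.] F [ 0.6  0.7 -0.8] grip 0.0
```

Not at the stop yet, so another 2 mm at a time.

Emit:
step_arm --increments '[0,-0.2,0,0,0,0,0,0,0,0,0,0]'

```text
time: 22.8
position: [0.4616, 0.1291, 0.0637]
tool_rot: [0.105, 1.568, -0.102]
ft_force: [0.6, 5.1, -2.2]
grip_width: 0.007
```

Emit:
step_arm --increments '[0,-0.2,0,0,0,0,0,0,0,0,0,0]'

```text
time: 23.05
position: [0.4616, 0.129, 0.0637]
tool_rot: [0.106, 1.567, -0.1]
ft_force: [1.1, 9.8, -4.7]
grip_width: -0.001
```

```bash
python3 -c "
from h import *;st()"
```

```text
t 23.05 tray mm [-98.   16.7] z 63.7 yaw err 0.0014 tilt [0.004 0.001] F [ 1.1  9.8 -4.7] grip -0.0
```

The finger held at y=16.7 mm while the force rose to about 10 N, so the gate is at its shut stop. Travel between the stops works out to about 84 mm, as specified. Backing off and moving away so I can check.

Emit:
step_arm --increments '[0,1.2,0,0,0,0,-5,0,0,0,0,0,-5,0,0,0,0,0,-4,0,0,0,0,0,0,5,0,0,0,0,0,5,0,0,0,0,0,5,-1,0,0,0,0,5,-1,0,0,0,0,5,-1,0,0,0,0,5,-1,0,0,0,0,5,0,0,0,0,0,0,0,0,0,0]'

```text
time: 24.55
position: [0.4674, 0.4938, 0.2016]
tool_rot: [0.099, 1.57, -0.101]
ft_force: [-0.4, -1.1, -0.0]
grip_width: 0.008
```

```bash
python3 -c "
from h import *;st();beads(save='pics/c16.png')
p=ctrl.camera_params('top')
for n in ['gate_tab','cup','spool_blue','red_pen','bracelet']:
  for d in ctrl.spot_point('top',n)[:2]: w=toW(p,d['xyz']);print(n,round(d['score'],2),w.round(4),(w2t(w)*1000).round(1))
"
```

```text
t 24.55 tray mm [-140.5  379.1] z 201.6 yaw err 0.0054 tilt [-0.002 -0.001] F [-0.4 -1.1 -0. ] grip 0.01
red 19 [160.6 159.7] [ 79.3 181.2]
red 208 [238.4 266. ] [-115.2  -11.5]
black 94 [217.4 197.8] [15.5 50.4]
black 98 [196.3 219. ] [-33.5  86.6]
black 18 [316.9 220.6] [  -3.9 -155.6]
black 32 [232.8 256.3] [-97.6   2.1]
gate_tab 0.51 [0.4597 0.117  0.0693] [-98.3   4.5]
cup 0.92 [0.44   0.1161 0.0016] [-117.7    1.1]
spool_blue 0.74 [ 0.5577 -0.1018  0.0044] [  27.8 -199.4]
red_pen 0.71 [0.6141 0.2967 0.0022] [ 31.  203.1]
bracelet 0.56 [7.150e-01 1.418e-01 2.000e-04] [151.5  62.9]
```

View pics/c16.png

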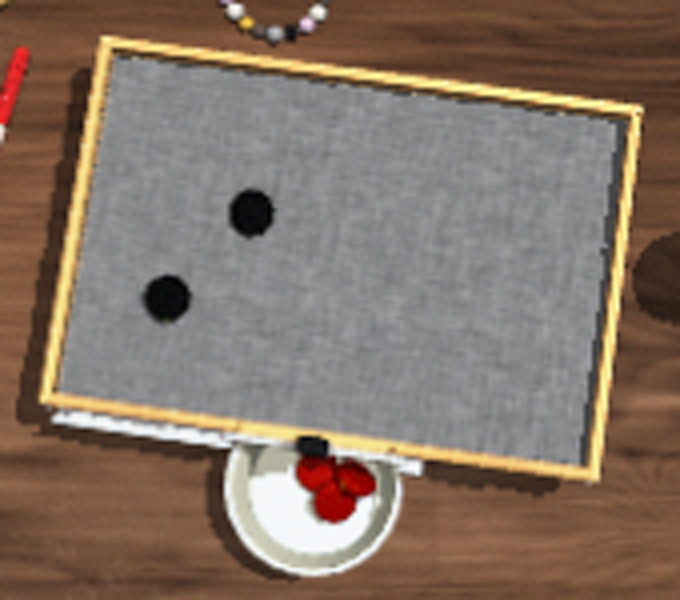

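```bash
python3 -c "
from h import *
p=ctrl.camera_params('top')
for uv in [(230.2,255.8),(232.8,256.3)]:
  for z in (.067,.074,.08): print(uv,z,(w2t(ray2plane(p,uv,z)[0])*1000).round(1))
im=ctrl.get_image('scene');cv2.imwrite('pics/s16.png',im[90:270,120:320,::-1].repeat(3,0).repeat(3,1))
st()"
```

```text
(230.2, 255.8) 0.067 [-98.1   6.1]
(230.2, 255.8) 0.074 [-98.4   5.6]
(230.2, 255.8) 0.08 [-98.7   5.2]
(232.8, 256.3) 0.067 [-98.4   0.9]
(232.8, 256.3) 0.074 [-98.7   0.5]
(232.8, 256.3) 0.08 [-98.9   0.1]
t 24.9 tray mm [-137.   374.3] z 204.2 yaw err -0.002 tilt [0.    0.001] F [ 0.3 -0.4 -0.6] grip 0.01
```

View pics/s16.png

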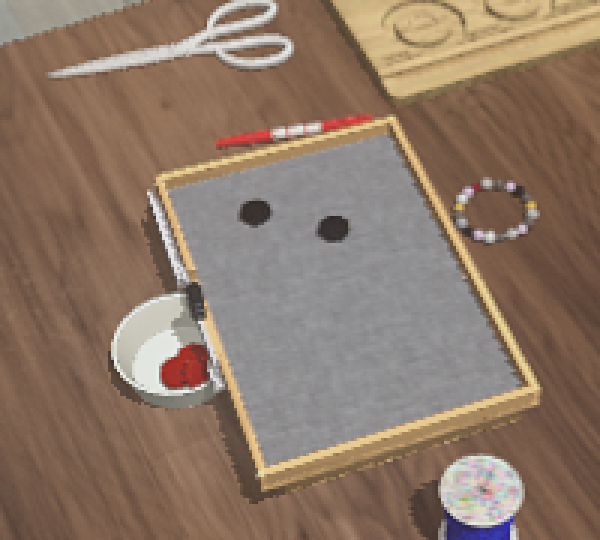

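The tab pixels put the gate at about 0.5 mm. The three reds are in the cup, both blacks are on the deck, and the robot touches nothing. Handing in.

```bash
python3 -c "
from bench import ctrl
print(ctrl.close_job())"
```

```text
the job is handed in; nothing more can be done
None
```

I emptied the tray and handed the job in at about 25 s. The three red beads are in the cup, both black beads are still on the deck, and the gate is shut again. The hand-in gave no verdict.

- **What I did:** I pushed the gate to its open stop by the tab. I swept red 1 straight out through the outlet. Reds 2 and 3 I moved sideways to face the outlet, then swept them out. Last, I pushed the gate back to its shut stop. The wrist force reached about 12 N against the open stop and 11 N against the shut stop.
- **Final checks:** The top view shows the three reds together in the cup. Neither black bead moved by more than about 1 mm. The cup is within about 1 mm of where it started. The spool, pen and bracelet show no movement beyond the measuring error.
- **One disagreement:** The trained network put the tab at y = 4.5 mm, close to the 5 mm limit. My own pixel measurement gave about 0.5 mm, and the gate's travel between stops (about 84 mm, from the finger positions) agrees with it. The network had also read 2–4 mm too high at the start, so I took the gate as shut.

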